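# Lock the height-adjuster barrel of a bench work rest

## Task

Turn the barrel of the green height adjuster until its arm with the yellow post points at the red mark. Then, holding the barrel there by its yellow post, turn the knurled lock ring clockwise by its black peg until it is hard against the housing, nip it up firmly with about 15 N on the peg (never 25 N on the peg or the post), and let go with the arm still on the mark. Do not turn the ring while the arm is off the mark, and leave the hammer, the jar and the chair foot where they are.

Things in the scene. Friction and masses are not known exactly. Their poses are not given: they have to be found in the camera images.
- adjuster: Height adjuster: fixed green round casting, foot 150 x 150 x 12 mm, 112 mm across at its top. Origin: centre of the foot's underside, on the vertical turning axis of barrel and ring; z up; its x axis points from the axis to the red mark. Heights over the bench: casting to 80 mm, lock ring 83 to 103, arm 112 to 122, barrel's top 128.
- mark (a point): The red mark: fixed red bar 30 mm long, 6 mm wide, its top 95 mm above the bench, lying radially on the casting from 73 to 103 mm off the axis. The point is the middle of its top. It is outside and below the arm's end.
- axis_top (a point): Point on the turning axis, in the middle of the barrel's top, 124 mm above the bench (a dark 4 mm cap stands on it).
- barrel (a joint): Turn of the barrel in the housing, rad, anticlockwise from above positive; 0 when the arm with the yellow post points at the red mark. Starts 0.25 to 0.6 rad clockwise of it (negative). Aluminium, 44 mm across; light friction, about 0.1 N m (2 N at the post), stays where left; range -1.2 to 1.0. The thread drags it along with the ring unless it is held.
- lock_ring (a joint): Turn of the ring relative to the barrel, rad, positive clockwise from above (tightening): starts slack at 0 to 0.12, hard against the housing at 0.55 (stop). Thread friction about 0.35 N m (6.4 N at the peg) holds it on the barrel, so each follows the other unless held. Dark knurled steel ring 84 mm across, 20 mm high, with a lug carrying the black peg.
- post_mid (a point): Yellow upright round post, 12 mm in diameter, 55 mm from the turning axis at the end of the barrel's arm (16 mm wide, ending 65 mm from the axis). It stands free from 122 to 178 mm above the bench. The point is on its axis at 160 mm height. It lies from the turning axis in the direction of the red mark turned by the barrel's angle.
- peg_mid (a point): Black upright round peg, 12 mm in diameter, 55 mm from the turning axis, free from 97 to 178 mm above the bench. The point is on its axis, 160 mm up. From above it stands anticlockwise of the yellow post by 1.05 rad less the ring's angle: at the start they are 61 to 67 mm over their outsides, 39 mm when tight. Between and beside them is free: a finger can bear on the far side of each from above.
- hammer_grip (a point): Bystander: hammer lying on the bench, point on its handle.
- tack_jar: Bystander: closed amber jar with a red cap, 60 mm across, 85 mm high; origin under its centre.
- chair_foot: Bystander: turned dark wood chair foot, 58 mm across, 110 mm high, standing; origin under its centre.
Not all that is in view belongs to the job. Of the things shaped like the adjuster, the green one is meant.

How it is judged:
By the outcome, as a careful person would: the job done as asked, in the order asked, and still so for the second after the job is handed in, with the robot touching nothing.
It also fails if it takes over 45 s, if anything falls off the work surface, if the arm or the gripper's body presses on something with over 40 N, if the wrist force passes 120 N, or if a joint passes its speed limit or range.

## Robot

A 6-joint arm with a two-finger parallel gripper is mounted at the origin on the work surface. World frame = base frame: x ahead of the robot, y to its left, z up, the work surface at z = 0. Lengths are in m, angles in rad, forces in N, time in s.
With the tool pointing down it reaches from about 0.35 to 0.975 m from the base axis. Payload 4.9 kg.
Tool frame: the origin (TCP) lies at the very end of the fingers, on their centre line; the grasp point (between the pads) lies 19 mm behind it (grasp_offset is the distance from the TCP to the grasp point, in m); x points along the fingers, y is the direction in which the jaws open and shut, and the axes are right-handed (so a half turn about x gives the same grasp; the last joint's range is limited). The gripper opens to 85 mm and grips with 20 to 120 N. Pads are 22 mm wide; open, the fingers measure 114 mm over their backs; the gripper's body (76 mm by 85 mm) begins 54 mm behind the grasp point. The pads swing forward as they close: fully open they stand 13 mm farther back than shut.
Start: joints at [1.209, 0.053, 1.613, -0, 1.476, -0.119], TCP at [0.15, 0.607, 0.231] pointing down, gripper open.
Joint ranges: [-3.01, 3.01], [-1.01, 2.22], [0.06, 2.58], [-1.02, 4.17], [0.09, 2.62], [-3.14, 3.14]. Speed limits (rad/s): [2.57, 2.57, 3.14, 3.14, 3.14, 3.14].

## Interface

Orientations are given as a rotation vector (axis times angle).
In Python, from station import get_obs, get_image, camera_model, finish_job, grasp_offset gives the robot as it stands.
- The arm moves only by the shell command python3 -m crank 'ROWS' [OPENING] [FORCE]. ROWS is JSON, a list that holds one entry, the list of rows, each a list of 4 numbers: the shift along the world's x, y, z in m, then the turn about the world's z in degrees. In form: [[[dx, dy, dz, turn], ...]]. A call has 1 to 5 rows; each row is the pose to reach, as a shift and turn from the pose commanded when the call began; what a row does not reach only later rows make up. A row lasts 1/12 s, in which the tool goes at most 41.7 mm and 7.16 degrees, less where a joint would pass 70% of its speed; a pose out of reach is approached as far as the arm can. A call with a gripper value outside its range is refused whole. OPENING is the opening, from 0 (shut) to 1 (fully open), set as the call begins (- or left out, the last holds). The fingers move at their own pace and stop on an object; FORCE is the grip in N (left out, the last holds). Time passes only in rows, so rows that repeat a pose let the fingers close. It gives the time, the measured TCP pose, the force and the opening at its end, in the units of the state.
- get_obs(): the state, without advancing time (a new reading comes with each control period).
- get_image(name): name is "side" or "top"; returns (picture, depth): 384x512x3 uint8, red, green, blue; 384x512 float32, m along the optical axis (not along the pixel's ray), 0 where there is no reading.
- camera_model(name): a dict with "fx", "fy", "cx", "cy" (pixels), "xyz" and "attitude" of the camera in the world. Camera axes: x right, y down, z forward; pixel columns grow to the right and rows downward; lengths in m; the calibration is good to about 2 mm. A picture is of the moment at which its call begins. camera_model takes no time and is no camera call.
- finish_job(): hands the job in, once; it reports no verdict.
The state is a dict: "t": time; "q": joint angles; "dq": joint speeds; "effort": joint torques, N m; "tool_pos": TCP position; "tool_rot": TCP orientation; "contact_force": force on the tool from outside, world axes, zero at the start; "wrist_torque": the same for the moment, N m; "opening": finger opening in m.
Only numpy, scipy, OpenCV 4.12 (cv2) and the standard library are available. Lean on these libraries where they do the work, as an engineer would, in place of code of your own. Each camera call takes 0.05 s, during which the arm holds its last target.

## Working session

There is one attempt and no reset: what is moved stays moved. The work goes in short steps, Python scripts to look and compute and a shell command to move; the robot and the scene stay as the last step left them, time stands still between calls to the robot, and variables do not carry over. Pictures are saved under pics/ and viewed, and the job is handed in when it is done.

```bash
ls; mkdir -p pics; python3 - <<'E'
from station import *
import cv2
print(get_obs(), grasp_offset if not callable(grasp_offset) else grasp_offset())
for n in("side","top"):
    p,d=get_image(n); print(n,camera_model(n)); cv2.imwrite(f"pics/{n}0.png",p[:,:,::-1])
    import numpy as np; np.savez(f"pics/{n}0.npz",p=p,d=d)
E
```

```text
pics
{'t': 0.0, 'q': array([ 1.20900886e+00,  5.33632852e-02,  1.61427165e+00, -1.80036662e-05,
        1.47598081e+00, -1.19010506e-01]), 'dq': array([ 4.25925248e-04,  4.98481754e-05, -5.14181340e-04, -1.14556462e-03,
        9.46301234e-04, -8.21654339e-04]), 'effort': array([ 2.62727852e-03, -3.93672502e+01, -3.70187473e+01,  5.53565189e-05,
        6.78362310e-03,  1.02606222e-06]), 'tool_pos': array([0.15004329, 0.60609525, 0.23007238]), 'tool_rot': array([ 0.18905292,  1.56284459, -0.19215253]), 'contact_force': array([-0.75502344, -0.02833896,  0.84183223]), 'wrist_torque': array([ 0.00943451, -0.05372358,  0.02897172]), 'opening': 0.08549414213491041} 0.0187
side {'fx': 347.4502329086526, 'fy': 347.4502329086526, 'cx': 261.9568121295006, 'cy': 196.18118027142344, 'xyz': array([ 0.27998356, -0.90747602,  0.65282467]), 'attitude': array([-2.0489586 ,  0.2526878 , -0.12333629])}
top {'fx': 427.2065846376907, 'fy': 427.2065846376907, 'cx': 262.7107482202055, 'cy': 189.79689605643455, 'xyz': array([0.37130558, 0.01880151, 1.32722205]), 'attitude': array([-2.18283325,  2.12474845, -0.12072215])}
```

View pics/side0.png

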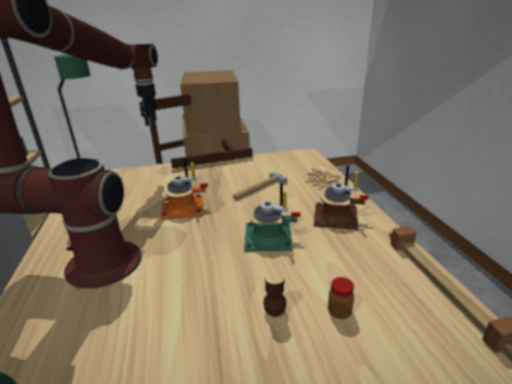

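View pics/top0.png

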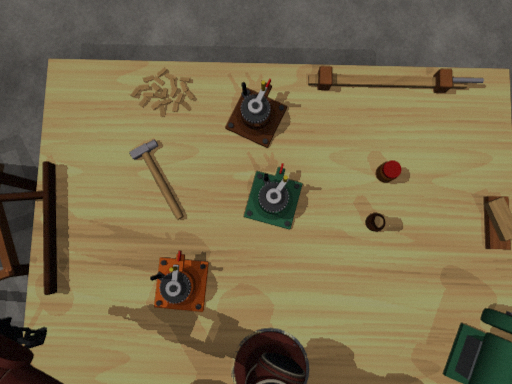

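The top view shows the green adjuster's hub near (274,197), its red mark near (281,168), the yellow post near (286,178) and the black peg near (265,178). The hammer is at (160,180), the jar at (389,171) and the chair foot at (375,221). Next I'll zoom in and measure.

```bash
cat > h.py <<'E'
import numpy as np, cv2
from scipy.spatial.transform import Rotation as R
from station import *
def ray(n,u,v):
    c=camera_model(n); d=np.array([(u-c['cx'])/c['fx'],(v-c['cy'])/c['fy'],1.])
    return c['xyz'],R.from_rotvec(c['attitude']).apply(d)
def onz(n,u,v,z):
    o,d=ray(n,u,v); return o+d*(z-o[2])/d[2]
def proj(n,P):
    c=camera_model(n); p=R.from_rotvec(c['attitude']).inv().apply(np.asarray(P)-c['xyz'])
    return np.array([c['fx']*p[...,0]/p[...,2]+c['cx'],c['fy']*p[...,1]/p[...,2]+c['cy']]).T
def comps(mask,off,minA=3):
    k,l,s,c=cv2.connectedComponentsWithStats(mask.astype(np.uint8))
    return [(s[i,4],c[i]+off) for i in range(1,k) if s[i,4]>=minA]
E
python3 - <<'E'
from h import *
for n,(u0,v0,u1,v1) in {"top":(235,155,315,235),"side":(235,165,315,260)}.items():
    p=np.load(f"pics/{n}0.npz")['p'][v0:v1,u0:u1]
    cv2.imwrite(f"pics/{n}0z.png",cv2.resize(p[:,:,::-1],None,fx=7 if n=="top" else 6,fy=7 if n=="top" else 6,interpolation=cv2.INTER_NEAREST))
    h=cv2.cvtColor(p,cv2.COLOR_RGB2HSV).astype(int); H,S,V=h[...,0],h[...,1],h[...,2]
    off=np.array([u0,v0])
    print(n)
    print('red',comps(((H<6)|(H>173))&(S>140)&(V>80),off))
    print('yel',comps((H>20)&(H<33)&(S>160)&(V>80),off))
    print('blk',comps((V<45),off))
    print('grn',comps((H>60)&(H<95)&(S>100),off,50))
E
```

```text
top
red [(np.int32(17), array([280.88235294, 168.41176471]))]
yel [(np.int32(14), array([285.28571429, 177.5       ]))]
blk [(np.int32(3), array([281.66666667, 172.66666667])), (np.int32(69), array([264.17391304, 177.73913043])), (np.int32(72), array([269.80555556, 187.68055556])), (np.int32(28), array([296.14285714, 185.85714286])), (np.int32(309), array([281.97411003, 203.69902913])), (np.int32(9), array([273.77777778, 195.22222222])), (np.int32(6), array([249.66666667, 213.33333333])), (np.int32(5), array([287.6, 224.4]))]
grn [(np.int32(113), array([276.38053097, 176.3539823 ])), (np.int32(1164), array([272.50515464, 204.97680412]))]
side
red [(np.int32(27), array([294.88888889, 214.44444444]))]
yel [(np.int32(27), array([283.51851852, 198.25925926]))]
blk [(np.int32(19), array([281., 194.])), (np.int32(4), array([286.75, 244.  ]))]
grn [(np.int32(1009), array([267.64717542, 236.47869177]))]
```

```bash
ls -la pics
```

```text
total 3508
drwxr-xr-x 2 agent agent    4096 Dec  7 01:40 .
drwxr-xr-x 3 agent agent    4096 Dec  7 01:40 ..
-rw-r--r-- 1 agent agent 1376746 Dec  7 01:40 side0.npz
-rw-r--r-- 1 agent agent  263885 Dec  7 01:40 side0.png
-rw-r--r-- 1 agent agent  119946 Dec  7 01:40 side0z.png
-rw-r--r-- 1 agent agent 1376746 Dec  7 01:40 top0.npz
-rw-r--r-- 1 agent agent  304612 Dec  7 01:40 top0.png
-rw-r--r-- 1 agent agent  124017 Dec  7 01:40 top0z.png
```

View pics/top0z.png

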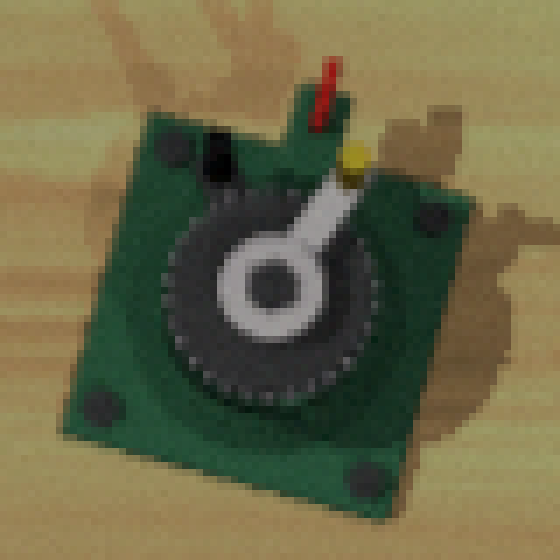

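View pics/side0z.png

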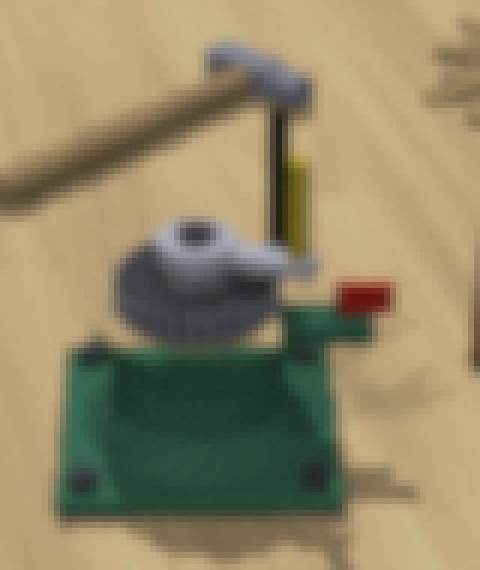

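```bash
python3 - <<'E'
from h import *
z=lambda x,y:(235+x/7-.5,155+y/7-.5)
cs=[onz("top",*z(*c),.012) for c in[(150,112),(475,200),(390,522),(65,432)]]
print([np.linalg.norm(cs[i]-cs[i-1]).round(4) for i in range(4)],np.mean(cs,0))
cap=onz("top",*z(272,286),.128); bar=onz("top",*z(271,287),.124);print('cap',cap,bar)
# red ends
mark=onz("top",280.88,168.41,.095); print('mark',mark, 'side',onz("side",294.9,214.0,.095-.003))
for a in (cap,np.mean(cs,0)):
    print('r mark',np.linalg.norm((mark-a)[:2]))
post=onz("top",*z(355,153),.178); peg=onz("top",*z(217,143),.178)
print('post',post,'peg',peg)
for zz in((217,135),(217,148)): print(onz("top",*z(*zz),.178))
A=cap[:2]
ang=lambda p:np.arctan2(*(p[:2]-A)[::-1])
for n,p in(('mark',mark),('post',post),('peg',peg)):print(n,np.linalg.norm(p[:2]-A),ang(p))
print('foot dirs',[np.arctan2(*(cs[i]-cs[i-1])[:2][::-1])%(np.pi/2) for i in range(4)])
print('barrel',ang(post)-ang(mark),'ring',1.05-(ang(peg)-ang(post)))
# side check: post & peg top pixels
sz=lambda x,y:(235+x/6-.5,165+y/6-.5)
print('side post top',onz("side",*sz(298,158),.178),'cap',onz("side",*sz(195,232),.128),'redtop',onz("side",*sz(365,290),.095))
# nearby depth: neighbours heights
E
```

```text
[np.float64(0.1473), np.float64(0.1497), np.float64(0.1475), np.float64(0.148)] [0.50251966 0.00110706 0.012     ]
cap [0.50286445 0.00211536 0.128     ] [0.50288562 0.00245418 0.124     ]
mark [ 0.58627223 -0.01838538  0.095     ] side [ 0.58298836 -0.02711349  0.092     ]
r mark 0.08589027311479874
r mark 0.08599097959958427
post [ 0.55019595 -0.02814869  0.178     ] peg [0.55272215 0.02555137 0.178     ]
[0.55586928 0.02563533 0.178     ]
[0.55075624 0.02549893 0.178     ]
mark 0.08589027311479874 -0.24101178662904854
post 0.056179925329003684 -0.5688916341976037
peg 0.055091173359693706 0.43940842401354385
foot dirs [np.float64(1.3435161581381139), np.float64(1.3294355156413191), np.float64(1.3320524198960566), np.float64(1.3281614988455164)]
barrel -0.32787984756855515 ring 0.04169994178885239
side post top [ 0.5473388  -0.02705994  0.178     ] cap [5.00922864e-01 4.01779947e-04 1.28000000e-01] redtop [ 0.58485157 -0.02550301  0.095     ]
```

```bash
cat >> h.py <<'E'
A=np.array([.5027,.0015]); TM=-.239
def st():
    o=get_obs(); r=R.from_rotvec(o['tool_rot']); y=r.apply([0,1,0]); x=r.apply([1,0,0])
    print('t',round(o['t'],2),'pos',o['tool_pos'].round(4),'x',x.round(3),'jaw deg',np.degrees(np.arctan2(y[1],y[0])).round(2),'F',o['contact_force'].round(1),'T',o['wrist_torque'].round(2),'open',o['opening'].round(4))
    return o
def tgt(barrel,ring):
    h=(1.05-ring)/2; b=TM+barrel+h
    c=A+.055*np.cos(h)*np.array([np.cos(b),np.sin(b)])
    return c,np.degrees(b+np.pi/2),.11*np.sin(h)+.012
E
python3 - <<'E'
from h import *
st()
for a in((-.33,.04),(0,.04),(0,.3),(0,.55)):print(tgt(*a))
E
```

```text
Traceback (most recent call last):
  File "h.py", line 18, in st
    print('t',round(o['t'],2),'pos',o['tool_pos'].round(4),'x',x.round(3),'jaw deg',np.degrees(np.arctan2(y[1],y[0])).round(2),'F',o['contact_force'].round(1),'T',o['wrist_torque'].round(2),'open',o['opening'].round(4))
                                                                                                                                                                                                     ^^^^^^^^^^^^^^^^^^
AttributeError: 'float' object has no attribute 'round'
```

```bash
sed -i "s/o\['opening'\].round(4)/round(o['opening'],4)/" h.py
python3 - <<'E'
from h import *
st()
for a in((-.33,.04),(0,.04),(0,.3),(0,.55)):print(tgt(*a))
E
```

```text
t 0.1 pos [0.15   0.6061 0.2302] x [-0.001 -0.002 -1.   ] jaw deg 76.09 F [-0.5  0.5 -0.3] T [-0.01 -0.01 -0.  ] open 0.0852
(array([ 0.55073605, -0.00157851]), np.float64(86.33307011116273), np.float64(0.06521881843563562))
(array([0.54914171, 0.01415334]), np.float64(105.2406773504799), np.float64(0.06521881843563562))
(array([0.55340535, 0.00843876]), np.float64(97.7922260137792), np.float64(0.05228997819946524))
(array([0.55598696, 0.00208618]), np.float64(90.63025357464392), np.float64(0.039214435517997526))
```

```bash

python3 -m crank '[[[0.02,-0.03,0.01,2],[0.042,-0.063,0.02,4],[0.064,-0.096,0.03,6],[0.086,-0.13,0.03,8],[0.108,-0.164,0.03,10]]]'
python3 -m crank '[[[0.022,-0.0334,0,0],[0.044,-0.0668,0,0],[0.066,-0.1,0,0],[0.088,-0.1336,0,0],[0.11,-0.167,0,0]]]'
python3 -m crank '[[[0.022,-0.0334,0,0],[0.044,-0.0668,0,0],[0.066,-0.1,0,0],[0.088,-0.1336,0,0],[0.11,-0.167,0,0]]]'
python3 -m crank '[[[0.022,-0.0334,0,0],[0.044,-0.0668,0,0],[0.066,-0.1,0,0],[0.072,-0.110,0,0],[0.072,-0.110,0,0]]]'
python3 -c "from h import *;st()"
```

```text
t: 0.52
tool_pos: [0.2589, 0.4413, 0.2618]
tool_rot: [0.052, 1.569, -0.051]
contact_force: [0.8, 0.1, -0.5]
opening: 0.0853
t: 0.93
tool_pos: [0.3686, 0.2738, 0.2609]
tool_rot: [0.053, 1.57, -0.053]
contact_force: [0.7, 0.2, -0.4]
opening: 0.0851
t: 1.35
tool_pos: [0.4787, 0.1067, 0.261]
tool_rot: [0.054, 1.57, -0.054]
contact_force: [0.5, 0.8, 0.3]
opening: 0.0855
t: 1.77
tool_pos: [0.5509, -0.0038, 0.2604]
tool_rot: [0.057, 1.572, -0.057]
contact_force: [-0.8, 0.2, -0.9]
opening: 0.0855
t 1.77 pos [ 0.5509 -0.0038  0.2604] x [-0.002 -0.    -1.   ] jaw deg 85.86 F [-0.8  0.2 -0.9] T [0.04 0.06 0.03] open 0.0855
```

```bash

python3 -m crank '[[[0,0.001,-0.03,0],[0,0.002,-0.06,0],[0,0.002,-0.068,0],[0,0.002,-0.068,0]]]'
python3 - <<'E'
from h import *
st()
p,d=get_image("side"); cv2.imwrite("pics/s1.png",cv2.resize(p[140:250,220:330,::-1],None,fx=5,fy=5,interpolation=cv2.INTER_CUBIC))
p,d=get_image("top"); cv2.imwrite("pics/t1.png",cv2.resize(p[145:235,220:310,::-1],None,fx=6,fy=6,interpolation=cv2.INTER_CUBIC))
E
```

```text
t: 2.1
tool_pos: [0.5475, 0.0021, 0.1896]
tool_rot: [0.054, 1.578, -0.052]
contact_force: [-1.2, 0.0, -0.2]
opening: 0.0853
t 2.1 pos [0.5475 0.0021 0.1896] x [-0.007  0.001 -1.   ] jaw deg 86.16 F [-1.2  0.  -0.2] T [-0.04 -0.08 -0.02] open 0.0853
```

View pics/s1.png

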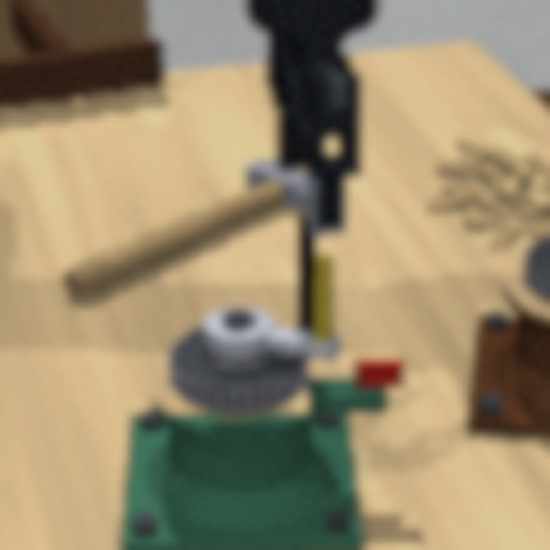

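View pics/t1.png

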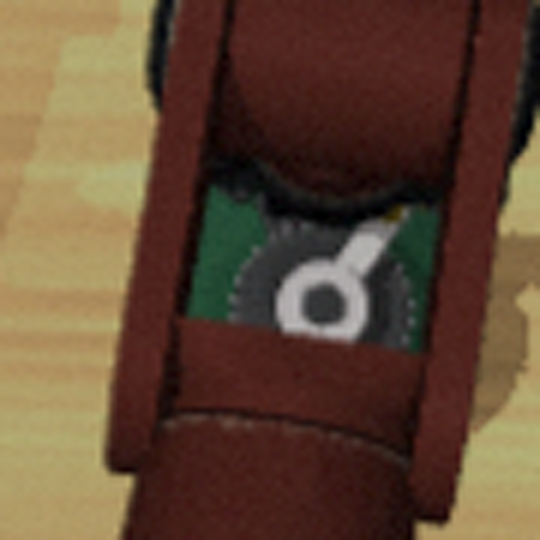

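The side view shows the gripper straddling the post and peg. The near finger's tip is at zoom (330,225), just above the post top at (322,258). I'll settle, correct y and check again.

```bash

python3 -m crank '[[[0.001,-0.002,0,0],[0.001,-0.002,0,0],[0.001,-0.002,0,0]]]'
python3 -c "from h import *;st()"
```

```text
t: 2.45
tool_pos: [0.5522, -0.0014, 0.1953]
tool_rot: [0.053, 1.567, -0.054]
contact_force: [0.5, 0.1, 0.2]
opening: 0.085
t 2.45 pos [ 0.5522 -0.0014  0.1953] x [ 0.003 -0.    -1.   ] jaw deg 86.09 F [0.5 0.1 0.2] T [-0.01 -0.01 -0.03] open 0.085
```

```bash

python3 -m crank '[[[-0.001,0,-0.02,0],[-0.001,0,-0.04,0],[-0.001,0,-0.055,0],[-0.001,0,-0.063,0],[-0.001,0,-0.063,0]]]'
python3 -m crank '[[[0,0,0,0],[0,0,0,0]]]'
python3 - <<'E'
from h import *
st()
p,d=get_image("side"); cv2.imwrite("pics/s2.png",cv2.resize(p[140:250,220:330,::-1],None,fx=5,fy=5,interpolation=cv2.INTER_CUBIC))
E
```

```text
t: 2.87
tool_pos: [0.5491, -0.0012, 0.1286]
tool_rot: [0.054, 1.573, -0.053]
contact_force: [0.7, 0.7, 0.3]
opening: 0.0851
t: 3.03
tool_pos: [0.5512, -0.0015, 0.1319]
tool_rot: [0.053, 1.568, -0.054]
contact_force: [0.8, 1.0, 0.1]
opening: 0.0852
t 3.03 pos [ 0.5512 -0.0015  0.1319] x [ 0.002 -0.    -1.   ] jaw deg 86.09 F [0.8 1.  0.1] T [-0.02 -0.    0.01] open 0.0852
```

View pics/s2.png

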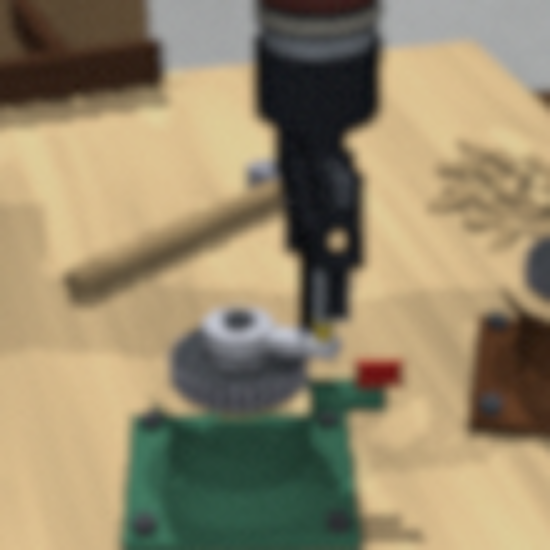

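```bash
python3 -m crank '[[[0,0,0,0],[0,0,0,0],[0,0,0,0],[0,0,0,0]]]' 0.85 20
cat >> h.py <<'E'
def pose(b,ring,w):
    c,j,cw=tgt(b,ring); jr=np.radians(j); u=np.array([np.cos(jr),np.sin(jr)])
    P=A+.055*np.array([np.cos(TM+b),np.sin(TM+b)])
    return P+u*(w/2-.006),j
E
python3 - <<'E'
from h import *
o=st()
for b in(-.36,-.33,-.25,-.2,-.15,-.1,-.05,-.02,0):
    c,j=pose(b,.04,o['opening']); print(b,(c-o['tool_pos'][:2]).round(4),round(j-86.1,1))
E
```

```text
t: 3.42
tool_pos: [0.5504, -0.0014, 0.1307]
tool_rot: [0.054, 1.57, -0.054]
contact_force: [-0.8, -0.4, -0.4]
opening: 0.0724
t 3.42 pos [ 0.5504 -0.0014  0.1307] x [ 0.001 -0.    -1.   ] jaw deg 86.09 F [-0.8 -0.4 -0.4] T [ 0.05 -0.01  0.03] open 0.0724
-0.36 [0.0005 0.0019] -1.5
-0.33 [0.0005 0.0033] 0.2
-0.25 [0.0004 0.0072] 4.8
-0.2 [0.0001 0.0096] 7.7
-0.15 [-0.0003  0.012 ] 10.5
-0.1 [-0.0008  0.0143] 13.4
-0.05 [-0.0015  0.0167] 16.3
-0.02 [-0.0019  0.018 ] 18.0
0 [-0.0022  0.019 ] 19.1
```

```bash
python3 -m crank '[[[0.0005,0.002,0.001,0],[0.0005,0.0035,0.001,0.5],[0.0005,0.005,0.001,2.5],[0.0005,0.006,0.001,3.6],[0.0004,0.0072,0.001,4.8]]]'
python3 -m crank '[[[-0.0001,0.0012,0,1.4],[-0.0003,0.0024,0,2.9],[-0.0005,0.0036,0,4.3],[-0.0007,0.0048,0,5.7],[-0.0010,0.006,0,7.2]]]'
python3 -m crank '[[[-0.0003,0.0011,0,1.4],[-0.0007,0.0023,0,2.9],[-0.0011,0.0035,0,4.3],[-0.0015,0.0047,0,5.8],[-0.0015,0.0047,0,5.8]]]'
python3 -c "
from h import *
o=st()
c,j=pose(0,.04,o['opening']); print((c-o['tool_pos'][:2]).round(4),j)"
```

```text
t: 3.83
tool_pos: [0.5507, 0.0056, 0.1314]
tool_rot: [-0.014, 1.571, 0.013]
contact_force: [-0.0, -2.3, -0.0]
opening: 0.0728
t: 4.25
tool_pos: [0.55, 0.0118, 0.1315]
tool_rot: [-0.113, 1.567, 0.112]
contact_force: [1.7, -2.2, 0.1]
opening: 0.073
t: 4.67
tool_pos: [0.5486, 0.0166, 0.1315]
tool_rot: [-0.192, 1.561, 0.191]
contact_force: [3.7, -3.4, -0.1]
opening: 0.0726
t 4.67 pos [0.5486 0.0166 0.1315] x [ 0.001 -0.    -1.   ] jaw deg 103.99 F [ 3.7 -3.4 -0.1] T [-0.35 -0.49  0.09] open 0.0726
[-0.0004  0.0011] 105.2406773504799
```

```bash
python3 - <<'E'
from h import *
p,d=get_image("side"); a=cv2.resize(p[160:240,240:320,::-1],None,fx=6,fy=6,interpolation=cv2.INTER_CUBIC)
p,d=get_image("top"); b=cv2.resize(p[155:235,235:315,::-1],None,fx=6,fy=6,interpolation=cv2.INTER_CUBIC)
cv2.imwrite("pics/b3.png",np.hstack([a,b])[:,:800]); st()
E
```

```text
t 4.77 pos [0.5485 0.0166 0.1316] x [ 0.001  0.    -1.   ] jaw deg 103.91 F [ 4.3 -2.4 -0.3] T [-0.37 -0.51  0.15] open 0.0729
```

View pics/b3.png

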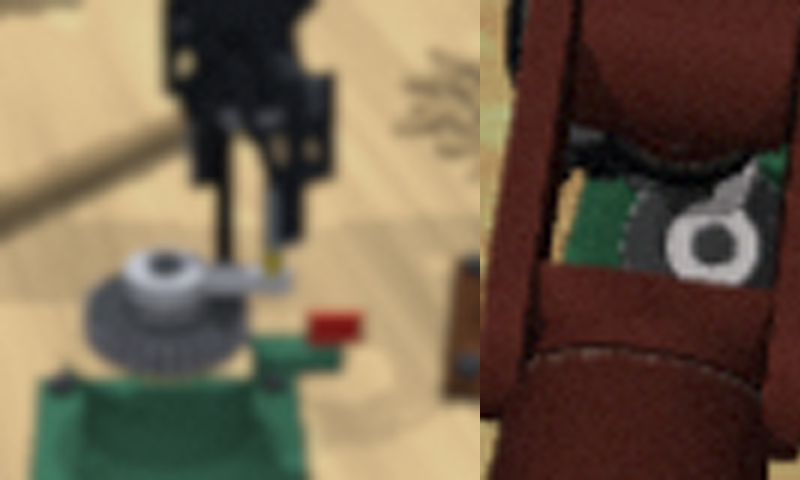

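The side view shows the near finger behind the post and the arm close to the mark. I'll finish the turn, then clear off to check it from above.

```bash
python3 -m crank '[[[-0.0002,0.0006,0,0.6],[-0.0004,0.0012,0,1.3],[-0.0004,0.0012,0,1.3],[-0.0004,0.0012,0,1.3]]]'
python3 -c "from h import *;st()"
python3 -m crank '[[[0.001,-0.0015,0,0],[0.001,-0.003,0,0],[0.001,-0.003,0,0]]]'
python3 -c "from h import *;st()"
python3 -m crank '[[[0,0,0.02,0],[0,0,0.055,0],[-0.03,0,0.08,0],[-0.07,0,0.08,0],[-0.11,0,0.08,0]]]'
python3 -m crank '[[[-0.04,0,0,0],[-0.04,0,0,0]]]'
python3 - <<'E'
from h import *
st()
p,d=get_image("top");np.savez("pics/t4.npz",p=p); cv2.imwrite("pics/t4.png",cv2.resize(p[155:235,235:315,::-1],None,fx=7,fy=7,interpolation=cv2.INTER_CUBIC))
p,d=get_image("side");np.savez("pics/s4.npz",p=p); cv2.imwrite("pics/s4.png",cv2.resize(p[165:260,235:315,::-1],None,fx=6,fy=6,interpolation=cv2.INTER_CUBIC))
E
```

```text
t: 5.1
tool_pos: [0.5482, 0.0177, 0.1316]
tool_rot: [-0.209, 1.56, 0.208]
contact_force: [5.2, -3.9, -0.6]
opening: 0.073
t 5.1 pos [0.5482 0.0177 0.1316] x [ 0.001 -0.    -1.   ] jaw deg 105.22 F [ 5.2 -3.9 -0.6] T [-0.38 -0.53  0.13] open 0.073
t: 5.35
tool_pos: [0.548, 0.0151, 0.1308]
tool_rot: [-0.207, 1.563, 0.209]
contact_force: [-0.6, 0.7, -0.4]
opening: 0.0725
t 5.35 pos [0.548  0.0151 0.1308] x [-0.002  0.001 -1.   ] jaw deg 105.19 F [-0.6  0.7 -0.4] T [-0.02  0.01 -0.07] open 0.0725
t: 5.77
tool_pos: [0.4386, 0.015, 0.2134]
tool_rot: [-0.208, 1.558, 0.208]
contact_force: [-0.2, 0.3, -0.0]
opening: 0.0721
t: 5.93
tool_pos: [0.3926, 0.0158, 0.2096]
tool_rot: [-0.208, 1.563, 0.209]
contact_force: [0.7, -0.1, -0.3]
opening: 0.0725
t 5.93 pos [0.3926 0.0158 0.2096] x [-0.002  0.001 -1.   ] jaw deg 105.21 F [ 0.7 -0.1 -0.3] T [-0.01 -0.06  0.01] open 0.0725
```

View pics/t4.png

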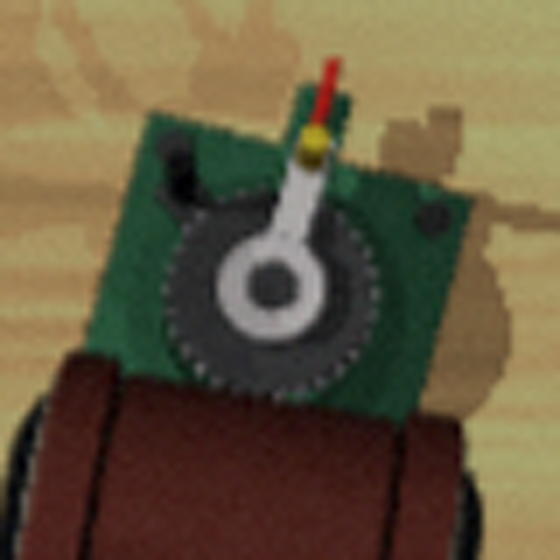

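View pics/s4.png

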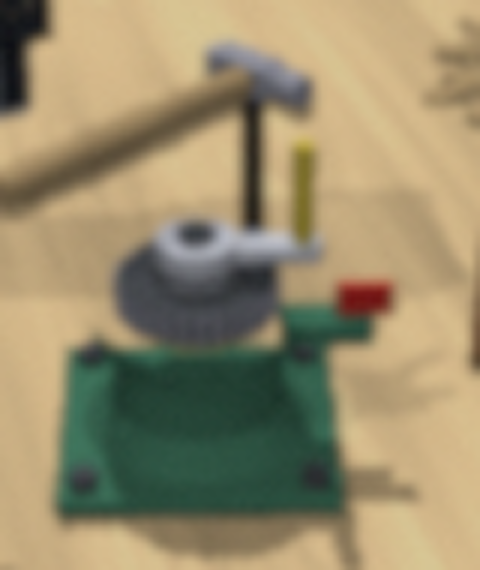

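```bash
python3 - <<'E'
from h import *
z=lambda x,y:(235+x/7-.5,155+y/7-.5)
u0,v0=235,155
def meas(f,zg):
    p=np.load(f)['p'][v0:v0+80,u0:u0+80]; hsv=cv2.cvtColor(p,cv2.COLOR_RGB2HSV).astype(int); H,S,V=hsv[...,0],hsv[...,1],hsv[...,2]
    off=np.array([u0,v0])
    print(f,'yel',comps((H>20)&(H<33)&(S>150)&(V>75),off),'bright yel',comps((H>20)&(H<33)&(S>150)&(V>125),off))
    print('red',comps(((H<6)|(H>173))&(S>140)&(V>80),off))
    al=(S<60)&(V>110); ys,xs=np.nonzero(al); P=np.array([onz("top",x+u0,y+v0,.122)[:2] for x,y in zip(xs,ys)])
    d=P-A; r=np.hypot(*d.T); a=np.arctan2(d[:,1],d[:,0]); m=(r>.026)&(r<.048)&(np.abs(a+.4)<.6)
    print('arm ang',a[m].mean(),m.sum(), 'lateral-free PCA', end=' ')
    q=P[m]; w=np.linalg.svd(q-q.mean(0))[2][0]; print(np.arctan(w[1]/w[0]))
    rm=((H<6)|(H>173))&(S>140)&(V>80); ys,xs=np.nonzero(rm);P=np.array([onz("top",x+u0,y+v0,.095)[:2] for x,y in zip(xs,ys)])
    w=np.linalg.svd(P-P.mean(0))[2][0]; d=P.mean(0)-A; print('mark ang',np.arctan2(d[1],d[0]),np.hypot(*d),'pca',np.arctan(w[1]/w[0]))
meas('pics/top0.npz',0);meas('pics/t4.npz',0)
for q in((314,138),(313,134)):
    d=onz("top",*z(*q),.178)[:2]-A; print('post',np.hypot(*d),np.arctan2(d[1],d[0]))
for q in((182,150),(182,145)):
    d=onz("top",*z(*q),.178)[:2]-A; print('peg',np.hypot(*d),np.arctan2(d[1],d[0]))
E
```

```text
pics/top0.npz yel [(np.int32(17), array([285.29411765, 177.29411765]))] bright yel [(np.int32(13), array([285.53846154, 176.84615385]))]
red [(np.int32(17), array([280.88235294, 168.41176471]))]
arm ang -0.5621542641946637 41 lateral-free PCA -0.5593643075149153
mark ang -0.2336926462877303 0.08590688169478194 pca -0.27637646837473895
pics/t4.npz yel [(np.int32(16), array([279.5, 174.5]))] bright yel [(np.int32(11), array([279.36363636, 174.09090909]))]
red [(np.int32(16), array([281.0625, 167.75  ])), (np.int32(3), array([255.66666667, 229.66666667]))]
arm ang -0.24696996021687462 39 lateral-free PCA -0.3400043321735531
mark ang 1.1087509674777596 0.01526519310115605 pca -0.4203167921040275
post 0.05469223887093245 -0.2512193957416572
post 0.056106894854041606 -0.23696507874839357
peg 0.06010894514333355 0.675366210547846
peg 0.06168906275484556 0.6561426282827346
```

```bash
python3 - <<'E'
from h import *
for ring in(0,.04,.08,.12):
  for zz in(.178,.105):
    t=-.243+1.05-ring; u=proj("top",np.array([A[0]+.055*np.cos(t),A[1]+.055*np.sin(t),zz])); s=proj("side",np.array([A[0]+.055*np.cos(t),A[1]+.055*np.sin(t),zz]))
    print(ring,zz,((u-[235,155]+.5)*7).round(0),((s-[235,165]+.5)*6).round(0))
for b in (-.02,0,.02):
    t=TM+b; P=np.array([A[0]+.055*np.cos(t),A[1]+.055*np.sin(t),.178]);print(b,proj("top",P), proj("side",P))
E
```

```text
0 0.178 [176. 172.] [249. 102.]
0 0.105 [179. 198.] [249. 224.]
0.04 0.178 [180. 169.] [252. 103.]
0.04 0.105 [182. 195.] [252. 225.]
0.08 0.178 [184. 165.] [256. 104.]
0.08 0.105 [186. 191.] [256. 226.]
0.12 0.178 [189. 161.] [259. 105.]
0.12 0.105 [191. 188.] [259. 227.]
-0.02 [279.53899326 174.14994453] [285.50892755 188.36269962]
0 [279.14955091 174.04143912] [285.4928434 188.1977779]
0.02 [278.75804546 173.94064914] [285.46949837 188.0332732 ]
```

From above, the arm reads -0.247 rad and the mark about -0.237 rad, so the barrel is within about 0.01 rad of the mark. The ring is at about 0.05 rad. Now I'll go back down around both.

```bash

python3 -m crank '[[[0.04,0,0,0],[0.08,0,0,0],[0.12,0,0,0],[0.151,-0.001,0,0],[0.151,-0.001,0,0]]]'
python3 -m crank '[[[0,0,0,0],[0,0,-0.03,0],[0,0,-0.06,0],[0,0,-0.08,0],[0,0,-0.08,0]]]'
python3 -m crank '[[[0,0,0,0],[0,0,0,0]]]'
python3 - <<'E'
from h import *
o=st(); print(pose(0,.04,o['opening']), tgt(0,.05))
for w in(.068,.066,.064,.062,.060,.058,.056,.054,.052,.05,.048,.046,.044,.042,.040,.0392,.038):
    ring=1.05-2*np.arcsin((w-.012)/.11); c,j,_=tgt(.005,min(ring,.55)); print(w,round(w/.0855,3),round(ring,3),(c-o['tool_pos'][:2]).round(4),round(j-105.2,2))
E
```

```text
t: 6.45
tool_pos: [0.5548, 0.0135, 0.2091]
tool_rot: [-0.207, 1.563, 0.209]
contact_force: [-0.4, -0.2, 0.1]
opening: 0.0725
t: 6.87
tool_pos: [0.5458, 0.0143, 0.1255]
tool_rot: [-0.206, 1.571, 0.211]
contact_force: [-0.9, -0.1, -1.5]
opening: 0.0725
t: 7.03
tool_pos: [0.5506, 0.0137, 0.133]
tool_rot: [-0.208, 1.559, 0.208]
contact_force: [-0.1, -0.0, -0.4]
opening: 0.0725
t 7.03 pos [0.5506 0.0137 0.133 ] x [ 0.002 -0.    -1.   ] jaw deg 105.19 F [-0.1 -0.  -0.4] T [ 0.   -0.09  0.01] open 0.0725
(array([0.54817928, 0.01768576]), np.float64(105.2406773504799)) (array([0.54933235, 0.01395516]), np.float64(104.9541984529145), np.float64(0.06473680924646233))
0.068 0.795 -0.018 [-0.0027  0.0018] 2.0
0.066 0.772 0.024 [-0.0018  0.001 ] 0.79
0.064 0.749 0.065 [-0.001   0.0002] -0.4
0.062 0.725 0.106 [-0.0003 -0.0007] -1.57
0.06 0.702 0.147 [ 0.0004 -0.0015] -2.74
0.058 0.678 0.187 [ 0.0011 -0.0024] -3.89
0.056 0.655 0.227 [ 0.0017 -0.0033] -5.03
0.054 0.632 0.266 [ 0.0023 -0.0042] -6.16
0.052 0.608 0.306 [ 0.0028 -0.0052] -7.28
0.05 0.585 0.345 [ 0.0033 -0.0061] -8.4
0.048 0.561 0.383 [ 0.0038 -0.0071] -9.5
0.046 0.538 0.422 [ 0.0042 -0.008 ] -10.6
0.044 0.515 0.46 [ 0.0046 -0.009 ] -11.69
0.042 0.491 0.498 [ 0.005 -0.01 ] -12.78
0.04 0.468 0.535 [ 0.0053 -0.011 ] -13.86
0.0392 0.458 0.55 [ 0.0054 -0.0114] -14.28
0.038 0.444 0.573 [ 0.0054 -0.0114] -14.28
```

```bash

python3 -m crank '[[[0,0,0,0],[0,0,0,0]]]'
python3 -c "from h import *;st()"
```

```text
t: 7.2
tool_pos: [0.5511, 0.0136, 0.1337]
tool_rot: [-0.209, 1.557, 0.207]
contact_force: [-0.1, -0.9, -0.4]
opening: 0.0729
t 7.2 pos [0.5511 0.0136 0.1337] x [ 0.004 -0.    -1.   ] jaw deg 105.19 F [-0.1 -0.9 -0.4] T [0.01 0.04 0.06] open 0.0729
```

```bash

python3 -m crank '[[[-0.0015,0.0005,0,0],[-0.0015,0.0005,0,0],[-0.0015,0.0005,0,0]]]' 0.79 20
python3 -c "from h import *;st()"
```

```text
t: 7.45
tool_pos: [0.5484, 0.0143, 0.1319]
tool_rot: [-0.208, 1.56, 0.208]
contact_force: [-1.1, 0.5, -0.2]
opening: 0.0673
t 7.45 pos [0.5484 0.0143 0.1319] x [ 0.001 -0.    -1.   ] jaw deg 105.19 F [-1.1  0.5 -0.2] T [ 0.02 -0.02  0.07] open 0.0673
```

```bash

python3 -m crank '[[[0.0004,0.001,0,0],[0.0004,0.001,0,0]]]' 0.775 20
python3 -c "from h import *;st()"
python3 -m crank '[[[0.0002,-0.0004,0,-0.4],[0.0002,-0.0004,0,-0.4]]]' 0.76
python3 -c "from h import *;o=st();w=o['opening'];r=1.05-2*np.arcsin((w-.012)/.11);print(r,tgt(.005,r))"
python3 -m crank '[[[0.0004,-0.0005,0,-0.5],[0.0006,-0.0007,0,-0.9]]]' 0.74
python3 -c "from h import *;o=st();w=o['opening'];r=1.05-2*np.arcsin((w-.012)/.11);print(r,tgt(.005,r))"
```

```text
t: 7.62
tool_pos: [0.5488, 0.015, 0.1316]
tool_rot: [-0.209, 1.56, 0.208]
contact_force: [0.6, -1.2, 0.2]
opening: 0.066
t 7.62 pos [0.5488 0.015  0.1316] x [ 0.    -0.001 -1.   ] jaw deg 105.19 F [ 0.6 -1.2  0.2] T [-0.17  0.01  0.07] open 0.066
t: 7.78
tool_pos: [0.5491, 0.0147, 0.1317]
tool_rot: [-0.203, 1.561, 0.202]
contact_force: [-0.5, -1.0, 2.9]
opening: 0.065
t 7.78 pos [0.5491 0.0147 0.1317] x [ 0.001 -0.    -1.   ] jaw deg 104.78 F [-0.5 -1.   2.9] T [-0.22  0.06  0.04] open 0.065
0.04510556000075039 (array([0.54917595, 0.01428494]), np.float64(105.38089272799841), np.float64(0.06497289122902242))
t: 7.95
tool_pos: [0.5499, 0.0141, 0.1321]
tool_rot: [-0.19, 1.562, 0.19]
contact_force: [-2.5, -0.8, 5.7]
opening: 0.0632
t 7.95 pos [0.5499 0.0141 0.1321] x [ 0.001 -0.    -1.   ] jaw deg 103.86 F [-2.5 -0.8  5.7] T [-0.13  0.27  0.12] open 0.0632
0.0822633334787074 (array([0.54987416, 0.01353892]), np.float64(104.31640092980336), np.float64(0.06317275943097035))
```

```bash

python3 -m crank '[[[0.0002,-0.0007,0.0005,-0.3],[0.0004,-0.0012,0.001,-0.8]]]' 0.715
python3 -m crank '[[[0.0003,-0.0005,0.0003,-0.6],[0.0006,-0.0009,0.0006,-1.15]]]' 0.692
python3 -m crank '[[[0.0003,-0.0005,0.0003,-0.6],[0.0006,-0.0009,0.0006,-1.15]]]' 0.669
python3 -c "from h import *;o=st();w=o['opening'];r=1.05-2*np.arcsin((w-.012)/.11);print(r,tgt(.005,r))"
python3 - <<'E'
from h import *
p,d=get_image("side");cv2.imwrite("pics/s5.png",cv2.resize(p[165:245,235:315,::-1],None,fx=7,fy=7,interpolation=cv2.INTER_CUBIC))
E
```

```text
t: 8.12
tool_pos: [0.5506, 0.0134, 0.1326]
tool_rot: [-0.178, 1.561, 0.18]
contact_force: [3.5, 2.1, -0.3]
opening: 0.0612
t: 8.28
tool_pos: [0.5514, 0.0125, 0.1331]
tool_rot: [-0.162, 1.562, 0.164]
contact_force: [4.5, 2.0, 0.2]
opening: 0.0593
t: 8.45
tool_pos: [0.5521, 0.0116, 0.1335]
tool_rot: [-0.146, 1.563, 0.148]
contact_force: [6.1, 2.5, -1.4]
opening: 0.0578
t 8.45 pos [0.5521 0.0116 0.1335] x [ 0.003  0.001 -1.   ] jaw deg 100.74 F [ 6.1  2.5 -1.4] T [ 0.18 -0.77  0.03] open 0.0578
0.1916742266653233 (array([0.55176286, 0.0111987 ]), np.float64(101.1820097236285), np.float64(0.05777207240178925))
```

View pics/s5.png

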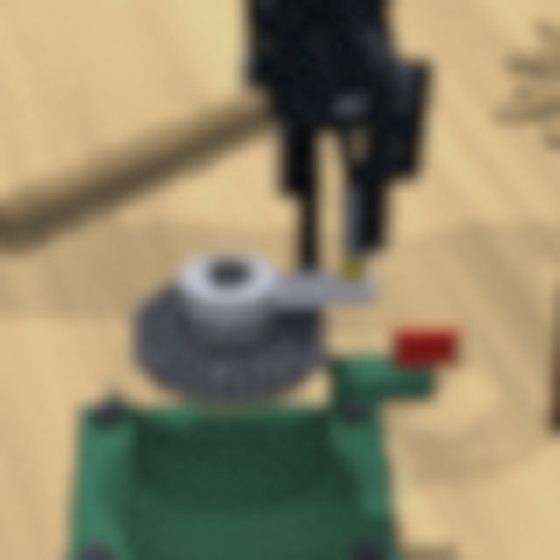

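```bash

python3 -m crank '[[[0.0005,-0.0005,0.0003,-0.5],[0.0010,-0.001,0.0004,-1.0]]]' 0.646
python3 -m crank '[[[0.0004,-0.0005,0.0003,-0.5],[0.0008,-0.001,0.0004,-1.0]]]' 0.623
python3 -c "from h import *;o=st();w=o['opening'];r=1.05-2*np.arcsin((w-.012)/.11);print(r,tgt(.005,r))"
python3 -m crank '[[[0.0003,-0.0005,0.0001,-0.5],[0.0006,-0.001,0.0002,-1.0]]]' 0.60
python3 -c "from h import *;o=st();w=o['opening'];r=1.05-2*np.arcsin((w-.012)/.11);print(r,tgt(.005,r))"
```

```text
t: 8.67
tool_pos: [0.5528, 0.0108, 0.1339]
tool_rot: [-0.132, 1.565, 0.134]
contact_force: [2.5, 3.8, 1.7]
opening: 0.0553
t: 8.83
tool_pos: [0.5535, 0.0099, 0.1343]
tool_rot: [-0.118, 1.566, 0.121]
contact_force: [3.6, 3.9, 1.1]
opening: 0.0533
t 8.83 pos [0.5535 0.0099 0.1343] x [ 0.002  0.002 -1.   ] jaw deg 98.73 F [3.6 3.9 1.1] T [ 0.47 -0.4  -0.05] open 0.0533
0.2805751344081753 (array([0.55310196, 0.00915424]), np.float64(98.63518631935483), np.float64(0.053282186482759855))
t: 9.0
tool_pos: [0.5541, 0.0091, 0.1347]
tool_rot: [-0.104, 1.566, 0.107]
contact_force: [2.8, 4.8, 2.5]
opening: 0.0512
t 9.0 pos [0.5541 0.0091 0.1347] x [ 0.002  0.002 -1.   ] jaw deg 97.73 F [2.8 4.8 2.5] T [ 0.51 -0.45 -0.1 ] open 0.0512
0.32079210963045046 (array([0.55364696, 0.00819197]), np.float64(97.48305484684553), np.float64(0.05122372325052821))
```

```bash

python3 - <<'E'
from h import *
st()
p,d=get_image("top");np.savez("pics/t6.npz",p=p);cv2.imwrite("pics/t6.png",cv2.resize(p[155:235,235:315,::-1],None,fx=7,fy=7,interpolation=cv2.INTER_CUBIC))
E
```

```text
t 9.0 pos [0.5541 0.0091 0.1347] x [ 0.002  0.002 -1.   ] jaw deg 97.73 F [2.8 4.8 2.5] T [ 0.51 -0.45 -0.1 ] open 0.0512
```

View pics/t6.png

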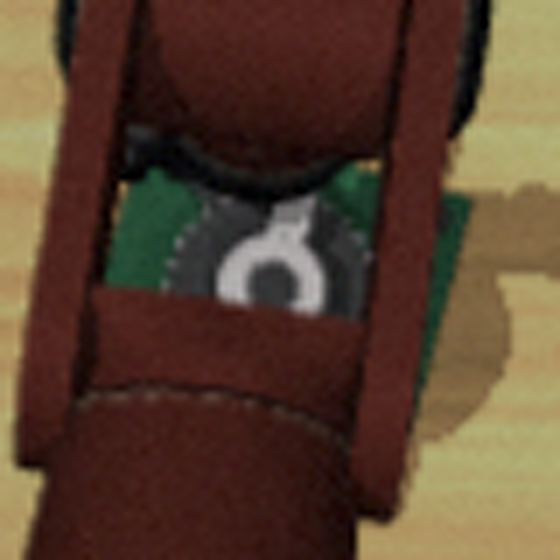

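```bash
cat >> h.py <<'E'
def armrows(f,rows=(184,185,186,187,188)):
    p=np.load(f)['p'].astype(int); out=[]
    for v in rows:
        g=p[v,268:292].min(axis=1); w=np.clip(g-85,0,60).astype(float); out.append((w*np.arange(268,292)).sum()/w.sum())
    return np.array(out).round(2)
E
python3 - <<'E'
from h import *
print(armrows('pics/t4.npz'),armrows('pics/t6.npz'))
for f in('t4','t6'):
    p=np.load(f'pics/{f}.npz')['p'].astype(int); print(p[184:189,270:284].min(axis=2))
for b in(-.05,0,.05): print([proj("top",np.array([A[0]+r*np.cos(TM+b),A[1]+r*np.sin(TM+b),.122])).round(2) for r in(.025,.035)])
E
```

```text
[277.   276.47 276.05 275.9  275.39] [277.29 276.18 276.32 275.77 275.22]
[[ 33  24  29  26  83 153 164 163 163 162  80  43  26  12]
 [ 36  38  38  31 131 162 169 165 166 127  52  35  32  49]
 [ 41  40  44  50 148 162 163 166 164  90  36  34  29  57]
 [ 47  42  45  95 155 164 164 164 161  73  34  30  33  47]
 [ 41  75  96 136 159 141 156 165 135  58  28  27  32  45]]
[[ 42  25  23  18  82  94 103 105 114 102  46  54  41  26]
 [ 49  44  30  32 104 113 115 112 117  79  38  41  30  27]
 [ 45  49  45  77 116 115 119 116 147  79  37  35  29  34]
 [ 43  43  44 110 153 159 160 161 163  76  33  33  35  44]
 [ 43  74  99 149 167 149 166 173 125  54  31  35  29  47]]
[array([276.25, 187.34]), array([277.33, 184.03])]
[array([275.83, 187.22]), array([276.74, 183.85])]
[array([275.4 , 187.11]), array([276.14, 183.71])]
```

The arm's root edges (rows 184–188, columns 274–279) have moved about 0.2 px, so the barrel is at roughly +0.01 rad. I'll continue with a slightly larger shift clockwise.

```bash

python3 -m crank '[[[0.0002,-0.0006,0.0001,-0.5],[0.0003,-0.0012,0.0003,-1.1]]]' 0.578
python3 -m crank '[[[0.0002,-0.0006,0.0001,-0.5],[0.0003,-0.0011,0.0003,-1.1]]]' 0.555
python3 -m crank '[[[0.0002,-0.0006,0.0001,-0.5],[0.0003,-0.0011,0.0003,-1.1]]]' 0.532
python3 -c "from h import *;o=st();w=o['opening'];r=1.05-2*np.arcsin((w-.012)/.11);print(r,tgt(.01,r))"
python3 -m crank '[[[0.0002,-0.0006,0.0001,-0.5],[0.0003,-0.0011,0.0003,-1.1]]]' 0.509
python3 -c "from h import *;o=st();w=o['opening'];r=1.05-2*np.arcsin((w-.012)/.11);print(r,tgt(.01,r))"
```

```text
t: 9.22
tool_pos: [0.5546, 0.008, 0.135]
tool_rot: [-0.089, 1.566, 0.092]
contact_force: [4.4, 4.1, 0.9]
opening: 0.0495
t: 9.38
tool_pos: [0.5551, 0.0068, 0.1354]
tool_rot: [-0.074, 1.566, 0.077]
contact_force: [4.2, 4.5, 1.3]
opening: 0.0476
t: 9.55
tool_pos: [0.5555, 0.0056, 0.1357]
tool_rot: [-0.059, 1.567, 0.062]
contact_force: [5.7, 4.1, 0.7]
opening: 0.0455
t 9.55 pos [0.5555 0.0056 0.1357] x [ 0.003  0.002 -1.   ] jaw deg 94.42 F [5.7 4.1 0.7] T [ 0.47 -0.76 -0.11] open 0.0455
0.4315277587936509 (array([0.5549226 , 0.00569915]), np.float64(94.59719107506457), np.float64(0.04547641874704686))
t: 9.72
tool_pos: [0.556, 0.0044, 0.136]
tool_rot: [-0.044, 1.567, 0.047]
contact_force: [5.3, 3.4, -0.6]
opening: 0.0434
t 9.72 pos [0.556  0.0044 0.136 ] x [ 0.004  0.002 -1.   ] jaw deg 93.33 F [ 5.3  3.4 -0.6] T [ 0.41 -0.84 -0.05] open 0.0434
0.47118428999671613 (array([0.55531657, 0.00468233]), np.float64(93.46111514103232), np.float64(0.04339232312561128))
```

```bash

python3 -m crank '[[[0.0001,-0.0004,0.0001,-0.4],[0.0001,-0.0008,0.0002,-0.8]]]' 0.49
python3 -m crank '[[[0.0001,-0.0004,0.0001,-0.4],[0.0001,-0.0006,0.0002,-0.7]]]' 0.475
python3 -c "from h import *;o=st();print(.475*.0855)"
python3 -m crank '[[[0.0,-0.0003,0.0001,-0.3],[0.0,-0.0003,0.0001,-0.3]]]' 0.467
python3 -c "from h import *;o=st();print(.467*.0855)"
python3 -m crank '[[[0.0,-0.0002,0.0001,-0.3],[0.0,-0.0002,0.0001,-0.3]]]' 0.46
python3 -c "from h import *;o=st();print(.46*.0855);w=o['opening'];r=1.05-2*np.arcsin((w-.012)/.11);print(r,tgt(.01,r))"
```

```text
t: 9.88
tool_pos: [0.5562, 0.0035, 0.1362]
tool_rot: [-0.034, 1.566, 0.036]
contact_force: [6.0, 3.3, -0.4]
opening: 0.0423
t: 10.05
tool_pos: [0.5564, 0.0026, 0.1364]
tool_rot: [-0.025, 1.566, 0.026]
contact_force: [7.0, 1.5, -0.4]
opening: 0.041
t 10.05 pos [0.5564 0.0026 0.1364] x [ 0.004  0.001 -1.   ] jaw deg 91.84 F [ 7.   1.5 -0.4] T [ 0.26 -1.08  0.02] open 0.041
0.0406125
t: 10.22
tool_pos: [0.5566, 0.0022, 0.1365]
tool_rot: [-0.021, 1.566, 0.022]
contact_force: [7.1, 0.7, 0.1]
opening: 0.0401
t 10.22 pos [0.5566 0.0022 0.1365] x [ 0.005  0.001 -1.   ] jaw deg 91.54 F [7.1 0.7 0.1] T [ 0.25 -1.12 -0.06] open 0.0401
0.039928500000000006
t: 10.38
tool_pos: [0.5566, 0.0019, 0.1365]
tool_rot: [-0.017, 1.566, 0.017]
contact_force: [8.6, 2.7, -1.1]
opening: 0.0393
t 10.38 pos [0.5566 0.0019 0.1365] x [ 0.005  0.001 -1.   ] jaw deg 91.24 F [ 8.6  2.7 -1.1] T [ 0.23 -1.18 -0.07] open 0.0393
0.039330000000000004
0.5488506900156452 (array([0.55596995, 0.00264946]), np.float64(91.23613667550262), np.float64(0.039275677960750585))
```

```bash

python3 -m crank '[[[0.0006,0.0003,0,0],[0.001,0.0004,0,0],[0.001,0.0004,0,0]]]'
python3 -c "
from h import *
o=st();p,d=get_image('top');np.savez('pics/t7.npz',p=p);print(armrows('pics/t7.npz'));print(p[184:189,270:284].min(axis=2))"
```

```text
t: 10.63
tool_pos: [0.5566, 0.002, 0.1365]
tool_rot: [-0.018, 1.569, 0.017]
contact_force: [4.2, -0.9, 0.7]
opening: 0.0391
t 10.63 pos [0.5566 0.002  0.1365] x [ 0.002 -0.    -1.   ] jaw deg 91.26 F [ 4.2 -0.9  0.7] T [ 0.01 -0.78 -0.07] open 0.0391
[276.86 276.44 276.16 275.88 275.39]
[[ 50  50  48  44 100 160 174 161 159 157  72  30  39  25]
 [ 46  51  43  42 146 171 175 175 172 137  60  33  42  26]
 [ 48  47  47  59 155 171 173 172 174 102  43  36  37  29]
 [ 44  46  48  97 160 170 173 172 170  82  33  33  30  45]
 [ 44  79  97 144 165 150 166 174 145  68  29  32  30  49]]
```

```bash

python3 -m crank '[[[0.0005,0.0003,0,0],[0.0009,0.0005,0,0],[0.0009,0.0005,0,0]]]' 0.455
python3 -c "from h import *;st();print(.455*.0855)"
python3 -m crank '[[[0,0,0,0],[0,0,0,0]]]' 0.45
python3 -c "from h import *;st();print(.45*.0855)"
python3 -m crank '[[[0,0,0,0],[0,0,0,0]]]' 0.445
python3 -c "from h import *;st();print(.445*.0855)"
```

```text
t: 10.93
tool_pos: [0.5567, 0.0021, 0.1365]
tool_rot: [-0.018, 1.571, 0.017]
contact_force: [2.5, -2.8, 2.9]
opening: 0.0391
t 10.93 pos [0.5567 0.0021 0.1365] x [-0.    -0.001 -1.   ] jaw deg 91.29 F [ 2.5 -2.8  2.9] T [-0.35 -0.29  0.1 ] open 0.0391
0.038902500000000007
t: 11.1
tool_pos: [0.5567, 0.0022, 0.1365]
tool_rot: [-0.018, 1.571, 0.017]
contact_force: [1.3, -4.1, 4.9]
opening: 0.0388
t 11.1 pos [0.5567 0.0022 0.1365] x [-0.    -0.001 -1.   ] jaw deg 91.29 F [ 1.3 -4.1  4.9] T [-0.46 -0.24  0.14] open 0.0388
0.038475
t: 11.27
tool_pos: [0.5568, 0.0022, 0.1366]
tool_rot: [-0.019, 1.571, 0.017]
contact_force: [0.6, -4.3, 5.8]
opening: 0.0385
t 11.27 pos [0.5568 0.0022 0.1366] x [ 0.    -0.001 -1.   ] jaw deg 91.3 F [ 0.6 -4.3  5.8] T [-0.62 -0.2   0.1 ] open 0.0385
0.038047500000000005
```

```bash

python3 -m crank '[[[0,0,0.0007,0],[0,0,0.0007,0],[0,0,0.0007,0]]]' 0.44
python3 -m crank '[[[0,0,0,0],[0,0,0,0]]]' 0.435
python3 -c "from h import *;st();print(.435*.0855)"
python3 -m crank '[[[0,0,0,0],[0,0,0,0]]]' 0.43
python3 -m crank '[[[0,0,0,0],[0,0,0,0]]]' 0.425
python3 -c "from h import *;st();print(.425*.0855)"
```

```text
t: 11.52
tool_pos: [0.5567, 0.0022, 0.1366]
tool_rot: [-0.018, 1.571, 0.017]
contact_force: [2.9, -5.8, 2.8]
opening: 0.0382
t: 11.68
tool_pos: [0.5567, 0.0022, 0.1366]
tool_rot: [-0.019, 1.571, 0.017]
contact_force: [2.9, -5.7, 2.7]
opening: 0.0383
t 11.68 pos [0.5567 0.0022 0.1366] x [ 0.    -0.001 -1.   ] jaw deg 91.3 F [ 2.9 -5.7  2.7] T [-0.69 -0.4   0.17] open 0.0383
0.0371925
t: 11.85
tool_pos: [0.5567, 0.0022, 0.1366]
tool_rot: [-0.018, 1.571, 0.017]
contact_force: [3.3, -4.5, 1.0]
opening: 0.0383
t: 12.02
tool_pos: [0.5567, 0.0022, 0.1367]
tool_rot: [-0.018, 1.571, 0.017]
contact_force: [2.7, -5.9, 1.8]
opening: 0.0384
t 12.02 pos [0.5567 0.0022 0.1367] x [ 0.    -0.001 -1.   ] jaw deg 91.29 F [ 2.7 -5.9  1.8] T [-0.69 -0.44  0.2 ] open 0.0384
0.0363375
```

The opening has stopped at 38.3 mm while the command kept falling, so the squeeze is at its force cap. The net y force of -6 N loads the post more than the peg, so I'll relieve that.

```bash

python3 -m crank '[[[0.0002,-0.0006,0,0],[0.0004,-0.0012,0,0],[0.0004,-0.0012,0,0]]]' 
python3 -c "
from h import *
o=st();p,d=get_image('top');np.savez('pics/t8.npz',p=p);print(armrows('pics/t8.npz'));print(p[184:189,270:284].min(axis=2))"
```

```text
t: 12.27
tool_pos: [0.5567, 0.0021, 0.1366]
tool_rot: [-0.017, 1.572, 0.019]
contact_force: [0.8, -0.5, 2.9]
opening: 0.0385
t 12.27 pos [0.5567 0.0021 0.1366] x [-0.001  0.001 -1.   ] jaw deg 91.29 F [ 0.8 -0.5  2.9] T [-0.09 -0.18  0.05] open 0.0385
[276.78 276.38 276.12 275.87 275.29]
[[ 55  51  45  48 109 165 172 160 161 150  74  28  43  24]
 [ 49  50  47  42 148 166 174 174 170 128  58  34  43  25]
 [ 47  41  46  56 157 171 173 171 172  98  37  31  35  28]
 [ 47  42  50  99 164 174 176 176 169  79  29  32  32  44]
 [ 44  81 100 145 166 146 162 174 135  57  32  35  34  48]]
```

```bash

python3 -m crank '[[[0,0,0,0],[0,0,0,0]]]' 0.455
python3 -m crank '[[[0,0,0,0],[0,0,0,0]]]' 0.475
python3 -m crank '[[[0,0,0,0],[0,0,0,0],[0,0,0,0]]]' 0.53
python3 -c "from h import *;st()"
python3 -m crank '[[[0,0,0,0],[0,0,0,0],[0,0,0,0]]]' 0.65
python3 -m crank '[[[0,0,0.02,0],[0,0,0.055,0],[-0.03,0,0.08,0],[-0.07,0,0.08,0],[-0.11,0,0.08,0]]]'
python3 -m crank '[[[-0.04,0,0,0],[-0.06,0,0,0],[-0.06,0,0,0]]]'
python3 - <<'E'
from h import *
st()
p,d=get_image("top");np.savez("pics/t9.npz",p=p); cv2.imwrite("pics/t9.png",cv2.resize(p[155:235,235:315,::-1],None,fx=7,fy=7,interpolation=cv2.INTER_CUBIC))
p,d=get_image("side");np.savez("pics/s9.npz",p=p); cv2.imwrite("pics/s9.png",cv2.resize(p[165:260,235:315,::-1],None,fx=6,fy=6,interpolation=cv2.INTER_CUBIC))
E
```

```text
t: 12.48
tool_pos: [0.5567, 0.0021, 0.1365]
tool_rot: [-0.017, 1.572, 0.019]
contact_force: [0.1, 1.1, 1.9]
opening: 0.0393
t: 12.65
tool_pos: [0.5563, 0.0016, 0.136]
tool_rot: [-0.017, 1.573, 0.018]
contact_force: [1.2, 0.4, -0.4]
opening: 0.0406
t: 12.9
tool_pos: [0.5569, 0.0014, 0.1367]
tool_rot: [-0.017, 1.571, 0.018]
contact_force: [-0.6, 0.0, 0.2]
opening: 0.0456
t 12.9 pos [0.5569 0.0014 0.1367] x [-0.001  0.    -1.   ] jaw deg 91.28 F [-0.6  0.   0.2] T [-0.04  0.02 -0.01] open 0.0456
t: 13.15
tool_pos: [0.5571, 0.0014, 0.137]
tool_rot: [-0.018, 1.571, 0.018]
contact_force: [-0.0, -0.9, 0.2]
opening: 0.0557
t: 13.57
tool_pos: [0.4475, 0.0012, 0.2196]
tool_rot: [-0.018, 1.567, 0.017]
contact_force: [-0.4, -1.0, 0.9]
opening: 0.0555
t: 13.82
tool_pos: [0.3846, 0.0016, 0.2168]
tool_rot: [-0.018, 1.57, 0.017]
contact_force: [-0.2, -0.5, 0.7]
opening: 0.0556
t 13.82 pos [0.3846 0.0016 0.2168] x [ 0.001 -0.    -1.   ] jaw deg 91.27 F [-0.2 -0.5  0.7] T [ 0.02  0.01 -0.02] open 0.0556
```

View pics/t9.png

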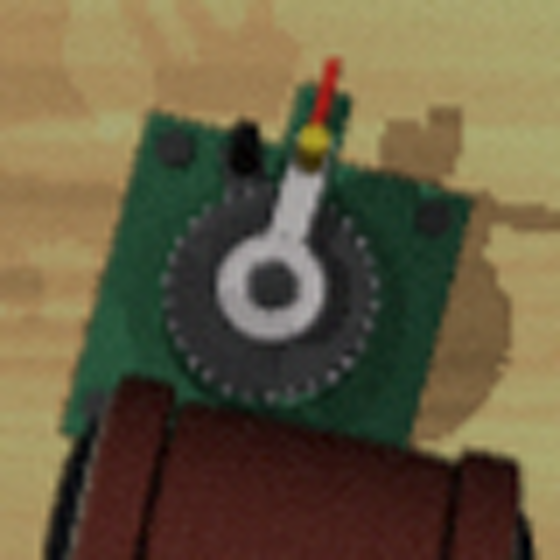

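View pics/s9.png

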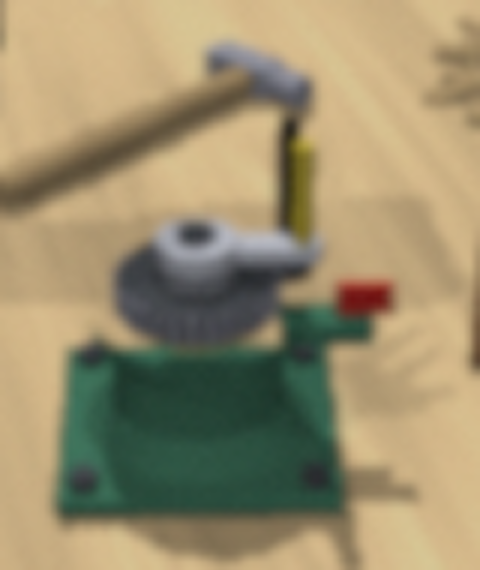

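```bash
python3 - <<'E'
from h import *
u0,v0=235,155
ref={}
for f in('top0','t4','t9'):
    p=np.load(f'pics/{f}.npz')['p'][v0:v0+55,u0:u0+80]; hsv=cv2.cvtColor(p,cv2.COLOR_RGB2HSV).astype(int); H,S,V=hsv[...,0],hsv[...,1],hsv[...,2]
    off=np.array([u0,v0])
    rm=((H<6)|(H>173))&(S>140)&(V>80); m=comps(rm,off,8)[0][1]; d=onz("top",*m,.095)[:2]-A; am=np.arctan2(d[1],d[0])
    al=(S<60)&(V>110); ys,xs=np.nonzero(al); P=np.array([onz("top",x+u0,y+v0,.122)[:2] for x,y in zip(xs,ys)])
    dd=P-A; r=np.hypot(*dd.T); a=np.arctan2(dd[:,1],dd[:,0]); k=(r>.026)&(r<.048)&(np.abs(a+.4)<.6)
    y=comps((H>20)&(H<33)&(S>150)&(V>125),off)[0][1]; d=onz("top",*y,.178)[:2]-A; ap=np.arctan2(d[1],d[0])
    pg=comps((V<30)&(np.arange(80)[None]<38)&(np.arange(55)[:,None]<32),off,5)
    print(f,'mark',am.round(4),'arm',a[k].mean().round(4),'post',ap.round(4),np.hypot(*d).round(4),'peg',pg)
for ring in(.5,.55):
  for b in(0,):
    t=TM+b+1.05-ring;print(ring,[proj("top",np.array([A[0]+.055*np.cos(t),A[1]+.055*np.sin(t),zz])).round(2) for zz in(.178,.12)])
p0=np.load('pics/top0.npz')['p'].astype(int);p9=np.load('pics/t9.npz')['p'].astype(int)
for n,(a,b,c,d) in dict(ham=(130,140,190,222),jar=(370,155,410,190),foot=(358,205,392,237)).items():
    print(n,np.abs(p0-p9)[b:d,a:c].mean())
E
```

```text
top0 mark -0.2337 arm -0.5622 post -0.5846 0.0554 peg [(np.int32(31), array([265.80645161, 177.41935484]))]
t4 mark -0.2338 arm -0.247 post -0.2499 0.055 peg [(np.int32(33), array([260.90909091, 180.33333333]))]
t9 mark -0.2338 arm -0.247 post -0.2499 0.055 peg [(np.int32(27), array([269.59259259, 176.33333333]))]
0.5 [array([268.17, 174.15]), array([268.08, 177.35])]
0.55 [array([269.15, 173.89]), array([269.01, 177.11])]
ham 10.683875338753387
jar 9.293809523809523
foot 11.763480392156863
```

```bash
python3 - <<'E'
from h import *
p0=np.load('pics/top0.npz')['p'];p9=np.load('pics/t9.npz')['p']
print('blank bench',np.abs(p0.astype(int)-p9)[250:300,330:400].mean())
for n,(a,b,c,d) in dict(ham=(130,140,190,222),jar=(370,155,410,190),foot=(358,205,392,237)).items():
    f=lambda p:cv2.cvtColor(p[b:d,a:c],cv2.COLOR_RGB2GRAY).astype(np.float32)
    print(n,cv2.phaseCorrelate(f(p0),f(p9)))
st(); print(finish_job())
E
```

```text
blank bench 26.297333333333334
ham ((0.10050400258878156, -0.018921382243775042), 1.0060085272789)
jar ((-0.09832040574231016, 0.07242181393649005), 0.9851727955871158)
foot ((0.11359351245642557, 0.03623649688443287), 0.9986018292191956)
t 13.92 pos [0.3871 0.0014 0.2175] x [ 0.002 -0.    -1.   ] jaw deg 91.27 F [ 0.4  0.2 -0.3] T [ 0.   -0.05 -0.03] open 0.0555
the job is handed in; nothing more can be done
None
```

I turned the barrel until its arm was on the red mark. I then squeezed the yellow post and black peg between the two fingers, shifting the tool so the post stayed put, until the ring reached its stop. After nipping it up I opened the fingers, moved clear and handed in at 13.9 s.

**Last checks:**
- **Ring:** the opening came to rest at 38–39 mm over the post and peg; 39 mm means tight. The peg in the top image was within about half a pixel of where the stop puts it, and the hand was clear with no contact force.
- **Arm on the mark:** it measured 0.01 to 0.02 rad clockwise of the mark, under 1 mm at the post. That is about the accuracy of the measurement, so I left it. The readings of the mark's direction ranged from -0.23 to -0.24 rad. During tightening the arm briefly read about 0.01 rad past the mark the other way.
- **Bystanders:** the hammer, jar and chair foot shifted by no more than about 0.1 pixel between the first and last top images, so they did not move.

**Not confirmed:** I could not measure the nip force directly. The gripper was set to its 20 N minimum and stopped closing at that limit, so the peg probably saw up to about 20 N, not 15 N. During the nip there was a sideways imbalance of about 6 N, which could have put roughly 23 N on the post. I took it out before letting go, so I expect both stayed under 25 N.

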